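# Isolate the test supply and hold up a sample carrier

## Robot

A 7-joint arm with a two-finger parallel gripper is mounted at the origin on the work surface. World frame = base frame: x ahead of the robot, y to its left, z up, the work surface at z = 0. Lengths are in m, angles in degrees, forces in N, time in s.
With the tool pointing down it reaches from about 0.4 to 0.925 m from the base axis. Payload 4.1 kg.
Tool frame: the origin (TCP) lies at the very end of the fingers, on their centre line; the grasp point (between the pads) lies 19 mm behind it; z points along the fingers, x is the direction in which the jaws open and shut, and the axes are right-handed (so a half turn about z gives the same grasp; the last joint's range is limited). The gripper opens to 85 mm and grips with 20 to 120 N. Pads are 22 mm wide; open, the fingers measure 114 mm over their backs; the gripper's body (76 mm by 85 mm) begins 54 mm behind the grasp point. The pads swing forward as they close: fully open they stand 13 mm farther back than shut.
Start: joints at [-79.756, 22.827, 2.584, 88.041, -1.071, 69.15, -2.905], TCP at [0.178, 0.625, 0.231] pointing down, gripper open.
Joint ranges: [-161.44, 161.44], [-28.35, 127.94], [-78.24, 83.42], [0, 140.83], [-78.03, 258.03], [13.02, 114.36], [-168.23, 168.23]. Speed limits (degrees/s): [147.25, 147.25, 180, 180, 180, 180, 180].

## Interface

Orientations are given as a 3x3 rotation matrix whose columns are the frame's x, y, z axes.
In Python, from plant import * gives the robot as it stands.
- The arm moves only by the tool servo_tool, never from a script. Its argument "series" is one flat list of numbers, 5 for each row, row after row: the shift along the tool's x, y, z in units of 50 mm (1.0 is 50 mm), then the turn about the tool's z in units of 8 degrees (1.0 is 8 degrees), then the finger opening in mm, from 0 to 85.4. A call has 1 to 8 rows; each row is the pose to reach, as a shift and turn from the pose commanded when the call began, along the tool's axes at that moment; what a row does not reach only later rows make up. A row lasts 1/8 s, in which the tool goes at most 62.5 mm and 10.7 degrees, less where a joint would pass 70% of its speed; a pose out of reach is approached as far as the arm can. A call with a gripper value outside its range is refused whole. The fingers move at their own pace and stop on an object; "squeeze" is the grip in N (left out, the last holds). Time passes only in rows, so rows that repeat a pose let the fingers close. It gives the time, the measured TCP pose, the force and the opening at its end, in the units of the state.
- observe(): the state, without advancing time (a new reading comes with each control period).
- snapshot(name): name is "scene" or "top" or "wrist"; returns (picture, depth): 400x640x3 uint8, red, green, blue; 400x640 float32, m along the optical axis (not along the pixel's ray), 0 where there is no reading.
- camera_model(name): a dict with "mtx" (3x3 intrinsics, pixels), "R" (3x3) and "t" (3): a world point X has camera coordinates R X + t. Camera axes: x right, y down, z forward; pixel columns grow to the right and rows downward; lengths in m; the calibration is good to about 2 mm. The wrist camera is an equidistant fisheye: a pixel r from the principal point sees the ray r / f radians off the axis. A picture is of the moment at which its call begins: read the wrist's pose just before it. camera_model takes no time and is no camera call; for the wrist camera it gives the pose at the moment of the call.
- job_done(): hands the job in, once; it reports no verdict.
The state is a dict: "clock": time; "qpos": joint angles; "joint_velocities": joint speeds; "joint_torque": joint torques, N m; "position": TCP position; "ee_rot": TCP orientation; "wrist_force": force on the tool from outside, world axes, zero at the start; "ft_torque": the same for the moment, N m; "gripper_width": finger opening in m.
Only numpy, scipy, OpenCV 4.12 (cv2) and the standard library are available. Lean on these libraries where they do the work, as an engineer would, in place of code of your own. Each camera call takes 0.05 s, during which the arm holds its last target. There are 200 camera calls.

## Task

Switch the test supply off by turning the red isolator handle all the way to its green OFF mark. Then take the sample carrier with the yellow handle, lift it straight up out of its cradle, level so that its two loose ceramic samples stay in place, and hold it still and level about 13 cm above its cradle so that its underside can be inspected; finish while still holding it there, do not put it down. Never raise the carrier while the supply is on, and leave the blue carrier and all the other things on the bench where they are.

Things in the scene. Friction and masses are not known exactly. Their poses are not given: they have to be found in the camera images.
- isolator_handle (a joint): angle of the red isolator handle, rad. 0 = OFF stop (white-striped nose of the bar at the green mark), 1.2 = ON stop (nose at the red mark). Grows clockwise seen from above, so switching off is counter-clockwise. It stays where it is left; about 0.15 Nm turns it; it starts at or near ON. Within 0.12 rad of 0 counts as off
- isolator_axis (a point): point on the upright turning axis of the handle, at grip height, 99 mm above the bench. Axes are those of the housing and do not turn with the handle (z up, OFF mark towards -x). The handle is a red bar 70 mm long, 15 mm thick, centred on the axis, from 78 to 114 mm above the bench; at joint value q its length lies along the point's x axis turned by -q about z
- isolator: fixed grey isolator housing, 120 x 120 mm, with a black top 70 mm above the bench; under the bar a red disc of 48 mm diameter rises to 78 mm. Origin at the centre of its underside, on the bench; the green OFF mark lies towards its -x, the red ON mark 1.2 rad clockwise of that seen from above
- cradle_yellow: fixed cradle of the yellow-handled carrier: aluminium base 190 x 115 mm (x, y) with grey rails and thin steel guides; origin at the centre of its underside, on the bench. The carrier's underside rests 45 mm above the bench; guides around it rise to 56 mm and leave about 4 mm of play. An identical cradle holds the blue-handled carrier
- carrier_yellow_grip (a point): centre of the yellow grip block of the carrier to lift. The block is 14 mm thick (point's x), 80 mm long (y), 32 mm tall (z up); the point is halfway in each, 84 mm above the carrier's underside, 129 mm above the bench when seated. Two 10 mm posts at y = +-30 mm join it to the tray; below the block there is free room for fingertips down to the samples' tops, 25 mm above the underside
- carrier_yellow: the yellow-handled carrier as a whole: steel tray 150 x 100 mm (x, y), floor 5 mm thick, rim 17 mm high, grip block above its middle. Origin at the centre of the tray's underside, z up, x across the grip block, y along it. About 0.32 kg, 0.5 kg with its samples, balanced under the block to within about 10 mm
- yellow_sample1_center (a point): white ceramic sample block, 38 x 50 x 20 mm (own x, y, z), about 90 g, with three small brass studs on top, lying loose in the yellow carrier, on the -x side of its handle. The point is the block's centre
- yellow_sample2_center (a point): white ceramic sample block, 38 x 50 x 20 mm (own x, y, z), about 90 g, with three small brass studs on top, lying loose in the yellow carrier, on the +x side of its handle. The point is the block's centre
- carrier_blue_grip (a point): centre of the blue grip block of the other carrier, of the same shape, in its own cradle: leave alone
- blue_sample1_center (a point): white ceramic sample block, 38 x 50 x 20 mm (own x, y, z), about 90 g, with three small brass studs on top, lying loose in the blue carrier, on the -x side of its handle. The point is the block's centre: leave alone
- blue_sample2_center (a point): white ceramic sample block, 38 x 50 x 20 mm (own x, y, z), about 90 g, with three small brass studs on top, lying loose in the blue carrier, on the +x side of its handle. The point is the block's centre: leave alone
- meter: red hand-held meter, 150 x 75 x 32 mm (x, y, z), lying on the bench; origin at the centre of its underside: leave alone
- terminal_strip: black terminal strip, 26 x 150 x 18 mm; origin at the centre of its underside: leave alone
- screwdriver: screwdriver lying on the bench along its own x: leave alone
- tape_roll: orange ring of tape, 90 mm across, 20 mm high; origin at the centre of its underside: leave alone
- fuse_jar: closed amber jar, 60 mm across, 70 mm high; origin at the centre of its underside: leave alone

How it is judged (in metres and radians):
On the way, in this order (a step that is already met when the one before it is completed fails the run):
1. the isolator handle is turned to OFF while the yellow carrier still sits in its cradle (value of joint isolator_handle below 0.12 rad and z of carrier_yellow_grip in the frame of cradle_yellow below 0.137 m), for 0.2 s.
2. the yellow carrier is held by the fingers, level and still, clear above its cradle with both samples in place, for one second (value of joint isolator_handle below 0.12 rad and z of carrier_yellow_grip in the frame of cradle_yellow between 0.219 and 0.309 m and horizontal distance between carrier_yellow_grip and cradle_yellow below 0.05 m and angle between carrier_yellow_grip's own z axis and vertical below 0.1 rad and linear speed of carrier_yellow below 0.02 m/s and angular speed of carrier_yellow below 0.1 rad/s and contact force between carrier_yellow and the fingers above 2 N and contact force between carrier_yellow and cradle_yellow below 0.05 N and z of yellow_sample1_center in the frame of carrier_yellow_grip between -0.085 and -0.055 m and distance between each of yellow_sample1_center, yellow_sample2_center and carrier_yellow_grip below 0.105 m and angle between each of yellow_sample1_center, yellow_sample2_center's own z axis and vertical below 0.2 rad and z of yellow_sample2_center in the frame of carrier_yellow_grip between -0.085 and -0.055 m), for 1 s.
At the end, for the whole second after the job is handed in: Isolator within 0.12 rad of OFF; fingers hold the yellow carrier 90 to 180 mm above its seat, within 50 mm sideways of it, tilted under 0.1 rad, still (20 mm/s, 0.1 rad/s), off the cradle, both samples flat in its tray; all other loose things within 20 mm of their starts (all of step 2 and distance of each of carrier_blue_grip, blue_sample1_center, blue_sample2_center, meter, terminal_strip, screwdriver, tape_roll, fuse_jar from where it was at the start of the episode below 0.02 m); the arm keeps its last pose, push and grip.
It fails at once if the yellow carrier is raised more than 10 mm while the supply is on (z of carrier_yellow_grip in the frame of cradle_yellow above 0.139 m and value of joint isolator_handle above 0.15 rad).
It fails at once if the yellow carrier is tipped more than 0.2 rad (angle between carrier_yellow_grip's own z axis and vertical above 0.2 rad).
It fails at once if a sample falls out of the yellow carrier (distance between any of yellow_sample1_center, yellow_sample2_center and carrier_yellow_grip above 0.13 m).
It fails at once if the blue carrier, its samples or another loose thing on the bench is moved more than 20 mm (distance of any of carrier_blue_grip, blue_sample1_center, blue_sample2_center, meter, terminal_strip, screwdriver, tape_roll, fuse_jar from where it was at the start of the episode above 0.02 m).
It also fails if it takes over 51 s, if anything falls off the work surface, if the arm or the gripper's body presses on something with over 40 N, if the wrist force passes 120 N, or if a joint passes its speed limit or range.

## Working session

There is one attempt and no reset: what is moved stays moved. The work goes in short steps, Python scripts to look and compute and a tool call to move; the robot and the scene stay as the last step left them, time stands still between calls to the robot, and variables do not carry over. Pictures are saved under pics/ and viewed, about 8 in all and at most 12, crops included, and the job is handed in when it is done.

Besides the shell and the picture viewer there is one more tool, called as name(argument=value, ...) on one line, values as JSON. servo_tool: Moves the arm, as the interface text tells. Its arguments: {"type":"object","properties":{"series":{"type":"array","items":{"type":"number"}},"squeeze":{"type":"number"}},"required":["series"]}

```bash
mkdir -p pics
python3 - <<'E'
from plant import *
import cv2,numpy as np
s=observe();print({k:np.round(v,3).tolist() for k,v in s.items()})
for n in("top","scene"):
    p,d=snapshot(n);m=camera_model(n);np.savez(n+".npz",p=p,d=d,**m);print(n,np.round(m["mtx"],1).tolist(),np.round(m["R"],3).tolist(),np.round(m["t"],3))
    cv2.imwrite(f"pics/{n}0.png",p[...,::-1])
E
```

```text
{'clock': 0.0, 'qpos': [-79.757, 22.871, 2.58, 88.114, -1.071, 69.151, -2.903], 'joint_velocities': [-0.097, 0.042, 0.031, 0.118, -0.097, -0.039, 0.041], 'joint_torque': [-0.0, -47.511, 1.365, -25.422, 0.012, 0.009, -0.0], 'position': [0.178, 0.624, 0.23], 'ee_rot': [[0.274, 0.962, -0.0], [0.962, -0.274, -0.002], [-0.002, 0.0, -1.0]], 'wrist_force': [-0.534, -0.833, -0.46], 'ft_torque': [-0.01, 0.001, -0.008], 'gripper_width': 0.085}
top [[365.8, 0.0, 308.4], [0.0, 365.8, 198.4], [0.0, 0.0, 1.0]] [[0.007, -1.0, 0.003], [-0.986, -0.007, -0.165], [0.165, -0.002, -0.986]] [-0.031  0.616  1.117]
scene [[414.6, 0.0, 319.3], [0.0, 414.6, 199.8], [0.0, 0.0, 1.0]] [[0.624, 0.782, -0.006], [0.408, -0.332, -0.851], [-0.667, 0.528, -0.526]] [-0.337 -0.151  1.844]
```

View pics/top0.png

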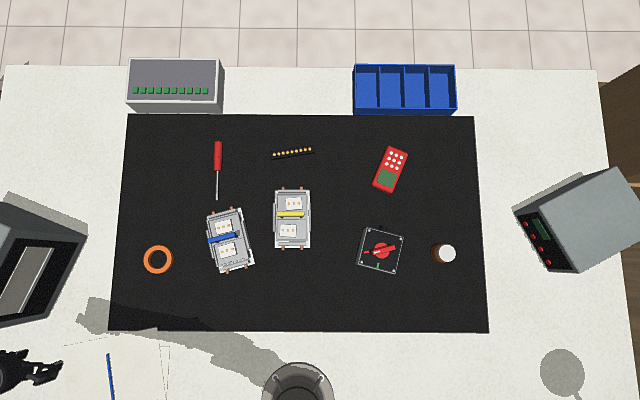

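View pics/scene0.png

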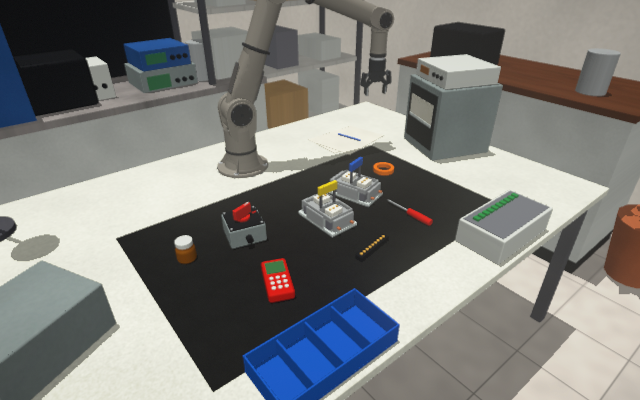

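Top view: up in the image is +x and left is +y. The yellow grip is at about (291,214), the blue grip at (224,239), the red handle at (381,251) and the green OFF mark at (377,267). Next I cast these pixels onto their known heights.

```bash
cat > h.py <<'E'
import numpy as np,cv2
def load(n):
    z=np.load(n+".npz");return z["p"],z["d"],z["mtx"],z["R"],z["t"]
def cast(uv,z,K,R,t):
    uv=np.atleast_2d(uv).astype(float)
    r=np.c_[uv,np.ones(len(uv))]@np.linalg.inv(K).T@R
    c=-R.T@t
    return c+r*((z-c[2])/r[:,2])[:,None]
def masks(p):
    h=cv2.cvtColor(p,cv2.COLOR_RGB2HSV)
    f=lambda lo,hi:cv2.inRange(h,lo,hi)
    return dict(yel=f((22,120,120),(34,255,255)),red=f((0,150,90),(8,255,255))|f((172,150,90),(180,255,255)),
      blue=f((100,130,60),(125,255,255)),green=f((45,80,50),(85,255,255)))
E
python3 - <<'E'
from h import *
p,d,K,R,t=load("top");M=masks(p)
c=-R.T@t
box=dict(yel=(260,180,330,255),blue=(200,200,260,280),red=(350,220,410,280),green=(350,220,410,280))
for k,z in dict(yel=.145,blue=.145,red=.1,green=.07).items():
    x0,y0,x1,y1=box[k];v,u=np.nonzero(M[k][y0:y1,x0:x1]);u+=x0;v+=y0
    P=cast(np.c_[u,v],z,K,R,t)[:,:2]
    # depth points
    D=d[v,u];r=np.c_[u,v,np.ones(len(u))]@np.linalg.inv(K).T*D[:,None];W=(r-t)@R
    q=W[W[:,2]>np.percentile(W[:,2],0)]
    top=W[:,2]>{'yel':.138,'blue':.138,'red':.105,'green':.06}[k]
    T=W[top][:,:2].astype(np.float32)
    print(k,len(u),"plane mean",P.mean(0).round(4),"z pct",np.percentile(W[:,2],[5,50,95]).round(3))
    if len(T)>4:
        e,vv=np.linalg.eigh(np.cov(T.T));print("  top n",len(T),T.mean(0).round(4),"rect",cv2.minAreaRect(T),"axis deg",np.degrees(np.arctan2(vv[1,1],vv[0,1])).round(1))
s=cv2.resize(p[215:290,340:420],None,fx=4,fy=4,interpolation=0);s2=cv2.resize(p[175:250,255:335],None,fx=4,fy=4,interpolation=0)
cv2.imwrite("pics/crop1.png",np.hstack([s,s2])[...,::-1])
# housing outline: grey border of isolator, cradle base
E
```

```text
yel 135 plane mean [0.5573 0.0266] z pct [0.142 0.144 0.149]
  top n 135 [0.5544 0.025 ] rect ((0.4934680163860321, 0.020660709589719772), (0.1466735601425171, 0.07653583586215973), 5.3323822021484375) axis deg 59.1
blue 141 plane mean [0.4856 0.2235] z pct [0.136 0.144 0.148]
  top n 130 [0.4859 0.2238] rect ((0.48568248748779297, 0.22493501007556915), (0.01451362855732441, 0.07907852530479431), 16.13136863708496) axis deg 105.9
red 236 plane mean [ 0.4544 -0.2478] z pct [0.072 0.08  0.115]
  top n 102 [ 0.4551 -0.2544] rect ((0.4541096091270447, -0.25088953971862793), (0.014898172579705715, 0.0688515305519104), 14.148064613342285) axis deg 105.1
green 15 plane mean [ 0.4092 -0.2385] z pct [0.068 0.071 0.075]
  top n 15 [ 0.4093 -0.2383] rect ((0.40993595123291016, -0.23851868510246277), (0.006857448723167181, 0.016405858099460602), 69.17057037353516) axis deg 158.1
```

View pics/crop1.png

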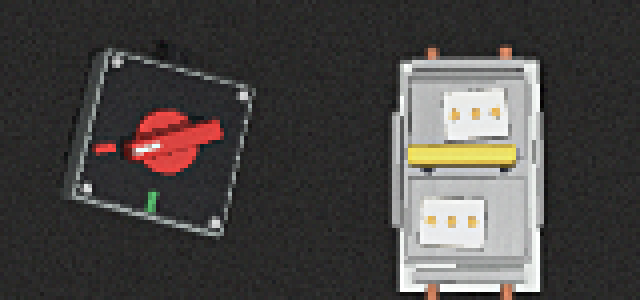

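The bar's centre is at (0.454,-0.251) and measures 15x69 mm, so it fits. Its nose points at about 104.5° and the OFF mark at about 164.5°, which means roughly 60° counter-clockwise. Moving over the isolator.

servo_tool(series=[-0.66, 1.03, -0.1, 1.2, 85, -1.31, 2.05, -0.2, 2.4, 85, -1.97, 3.08, -0.3, 3.6, 85, -2.63, 4.1, -0.3, 4.8, 85, -3.28, 5.13, -0.3, 6.0, 85, -3.94, 6.16, -0.3, 7.2, 85, -4.98, 6.52, -0.3, 7.45, 85, -6.02, 6.88, -0.3, 7.45, 85], squeeze=60)

```text
clock: 1.1
position: [0.4267, 0.2391, 0.2458]
ee_rot: [[0.968, 0.249, -0.0], [0.249, -0.968, -0.001], [-0.001, 0.001, -1.0]]
wrist_force: [0.4, 0.5, 0.2]
gripper_width: 0.085
```

Run:
```python
from h import *
from plant import *
s=observe();print(s["clock"],s["position"],s["ee_rot"],s["qpos"])
p,d,K,R,t=load("top");m=masks(p)["yel"]
n,l,st,ce=cv2.connectedComponentsWithStats(m[180:255,260:330])
i=1+st[1:,4].argmax();v,u=np.nonzero(l==i);u+=260;v+=180
P=cast(np.c_[u,v],.145,K,R,t)[:,:2].astype(np.float32)
print(P.mean(0),cv2.minAreaRect(P))
```

```text
1.1 [0.42670543 0.23913233 0.24584567] [[ 9.68439978e-01  2.49246623e-01 -3.59368425e-04]
 [ 2.49246318e-01 -9.68439847e-01 -7.31530023e-04]
 [-5.30358091e-04  6.18871663e-04 -9.99999668e-01]] [-57.31718755   5.80339578  24.89576224 108.78781032  -2.64392706
  66.00749953 -17.02333634]
[0.5572714 0.0265675] ((0.5572730302810669, 0.026598837226629257), (0.011737022548913956, 0.07581952214241028), 0.4015984535217285)
```

servo_tool(series=[-0.24, 1.21, 0, 0, 85, -0.48, 2.42, 0, 0, 85, -0.72, 3.62, 0, 0, 85, -0.96, 4.83, 0, 0, 85, -1.2, 6.04, 0, 0, 85, -1.44, 7.25, 0, 0, 85, -1.68, 8.45, 0, 0, 85, -1.92, 9.66, 0, 0, 85])

```text
clock: 2.1
position: [0.4544, -0.2516, 0.2463]
ee_rot: [[0.968, 0.251, 0.001], [0.251, -0.968, 0.001], [0.001, -0.001, -1.0]]
wrist_force: [1.2, 0.1, 0.3]
gripper_width: 0.0847
```

Run:
```python
from h import *
from plant import *
m=camera_model("wrist");p,d=snapshot("wrist");s=observe()
print(s["position"],s["ee_rot"][:,0],m)
np.savez("w1.npz",p=p,d=d,**m);cv2.imwrite("pics/w1.png",p[...,::-1])
```

```text
[ 0.45232537 -0.26220787  0.24687178] [ 0.97073632  0.24014237 -0.00162654] {'mtx': array([[309.70691629,   0.        , 323.89149343],
       [  0.        , 309.70691629, 201.99504955],
       [  0.        ,   0.        ,   1.        ]]), 'R': array([[ 0.96790948,  0.25128225,  0.00291043],
       [ 0.23721405, -0.91742076,  0.31948183],
       [ 0.0829502 , -0.30853909, -0.94758793]]), 't': array([-0.37742454, -0.3842942 ,  0.28017838])}
```

View pics/w1.png

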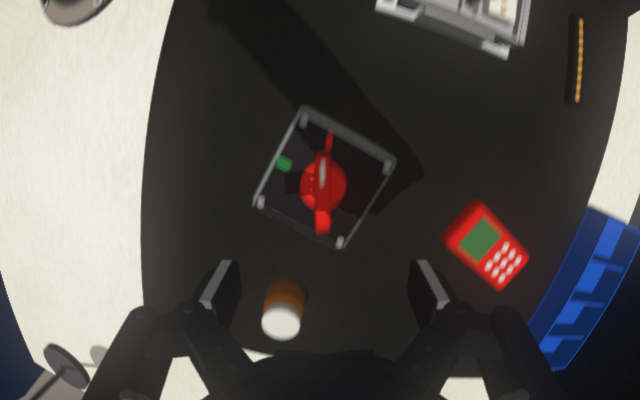

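The frame was taken while the arm was still settling. The bar shows vertical at about (322,185), square between the jaws, and the green mark is at (284,163). Descending over it.

servo_tool(series=[0, 0, 0.5, 0, 70, 0, 0, 1.2, 0, 60, 0, 0, 2.0, 0, 50, 0, 0, 2.7, 0, 50, 0, 0, 3.16, 0, 50, 0, 0, 3.16, 0, 50], squeeze=40)

```text
clock: 2.9
position: [0.4528, -0.2492, 0.0866]
ee_rot: [[0.968, 0.25, -0.004], [0.25, -0.968, 0.002], [-0.004, -0.003, -1.0]]
wrist_force: [0.2, -0.9, -0.3]
gripper_width: 0.05
```

Run:
```python
from h import *
from plant import *
m=camera_model("wrist");p,d=snapshot("wrist");s=observe()
print(s["position"],s["ee_rot"][:,0],s["wrist_force"],s["gripper_width"])
h=masks(p)["red"];v,u=np.nonzero(h);K=m["mtx"]
# equidistant -> ray -> plane z=.114
x=(u-K[0,2])/K[0,0];y=(v-K[1,2])/K[0,0];th=np.hypot(x,y);sc=np.sin(th)/th
r=np.c_[x*sc,y*sc,np.cos(th)];D=d[v,u]
W=(r/r[:,2:]*D[:,None]-m["t"])@m["R"]
k=(W[:,2]>.105)&(W[:,2]<.125)&(np.hypot(W[:,0]-.454,W[:,1]+.251)<.05)
T=W[k][:,:2].astype(np.float32);print(k.sum(),cv2.minAreaRect(T) if k.sum()>4 else "")
cv2.imwrite("pics/w2.png",p[...,::-1])
```

```text
[ 0.45391099 -0.25000958  0.08793053] [ 0.96823257  0.25004723 -0.00143727] [-1.5622331  -0.16880982  0.63571904] 0.050146579373953885
3591 ((0.45369720458984375, -0.2506766617298126), (0.015446193516254425, 0.06960424780845642), 14.735894203186035)
```

View pics/w2.png

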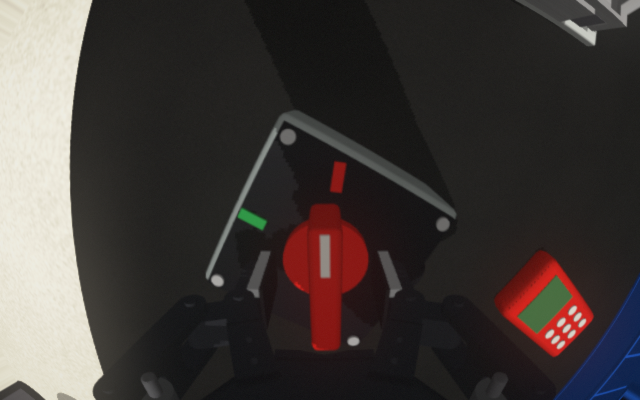

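The bar at (325,277) is centred between the fingers, within 1 mm of the first measurement. Closing, then turning counter-clockwise.

servo_tool(series=[0, 0, 0, 0, 10, 0, 0, 0, 0, 10, 0, 0, 0, 0, 10, 0, 0, 0, 0, 10, 0, 0, 0, 0, 10, 0, 0, 0, 0, 10], squeeze=40)

```text
clock: 3.7
position: [0.4539, -0.2509, 0.0895]
ee_rot: [[0.968, 0.25, -0.0], [0.25, -0.968, 0.0], [-0.0, -0.0, -1.0]]
wrist_force: [-3.4, 1.2, 6.0]
gripper_width: 0.0143
```

servo_tool(series=[0, 0, 0, -0.9, 10, 0, 0, 0, -1.9, 10, 0, 0, 0, -2.9, 10, 0, 0, 0, -3.9, 10, 0, 0, 0, -4.9, 10, 0, 0, 0, -5.9, 10, 0, 0, 0, -6.8, 10, 0, 0, 0, -7.2, 10])

```text
clock: 4.7
position: [0.4529, -0.2518, 0.0895]
ee_rot: [[0.308, 0.952, -0.001], [0.952, -0.308, -0.0], [-0.001, -0.001, -1.0]]
wrist_force: [-5.2, 0.2, 5.7]
gripper_width: 0.0143
```

servo_tool(series=[0, 0, 0, -0.3, 10, 0, 0, 0, -0.6, 10, 0, 0, 0, -0.6, 10, 0, 0, 0, -0.6, 10])

```text
clock: 5.2
position: [0.4529, -0.2519, 0.0895]
ee_rot: [[0.233, 0.972, -0.0], [0.972, -0.233, 0.0], [0.0, -0.0, -1.0]]
wrist_force: [-5.3, -1.0, 6.2]
gripper_width: 0.014
```

Run:
```python
from h import *
from plant import *
s=observe();R=s["ee_rot"];print(s["clock"],s["position"],np.degrees(np.arctan2(R[1,0],R[0,0])),s["wrist_force"],s["ft_torque"],s["qpos"])
```

```text
5.2 [ 0.45294544 -0.25185569  0.08949126] 76.51867908627682 [-5.33338847 -0.96797762  6.18906722] [-0.1640391   0.91394338 -0.98405872] [ -0.50066467  21.16729763  30.14305954 114.87430851 -14.22696393
  47.52993964 114.17319249]
```

The wrist torque of -1 Nm and the heading of 76.5° say the handle is on its stop. Opening, rising and moving to the yellow carrier.

servo_tool(series=[0, 0, 0, 0, 50, 0, 0, 0, 0, 50, 0, 0, 0, 0, 50, 0, 0, -0.6, 0, 60, 0, 0, -1.6, 0, 60, 0, 0, -2.6, 0, 70, 0, 0, -3.4, 0, 85, 0, 0, -3.4, 0, 85])

```text
clock: 6.2
position: [0.4565, -0.2513, 0.2616]
ee_rot: [[0.226, 0.974, 0.007], [0.974, -0.226, -0.002], [-0.0, 0.007, -1.0]]
wrist_force: [-0.1, -0.2, 0.3]
gripper_width: 0.0852
```

servo_tool(series=[0.6, 0.08, 0, 1.2, 85, 1.4, 0.18, 0, 2.4, 85, 2.3, 0.3, 0, 3.6, 85, 3.2, 0.42, 0, 4.9, 85, 4.1, 0.53, 0, 6.2, 85, 5.0, 0.64, 0, 7.5, 85, 5.6, 0.72, 0, 8.7, 85, 5.86, 0.75, 0, 9.5, 85])

```text
clock: 7.2
position: [0.557, 0.0295, 0.2564]
ee_rot: [[1.0, 0.016, -0.003], [0.016, -1.0, -0.0], [-0.003, 0.0, -1.0]]
wrist_force: [0.2, -0.5, -0.2]
gripper_width: 0.0853
```

servo_tool(series=[0, 0, 0, 0, 85, 0, 0, 0, 0, 85, 0, 0, 0, 0, 85])

```text
clock: 7.58
position: [0.557, 0.0253, 0.2581]
ee_rot: [[1.0, 0.015, -0.0], [0.015, -1.0, -0.0], [-0.0, 0.0, -1.0]]
wrist_force: [0.5, -0.4, 0.5]
gripper_width: 0.085
```

```bash
cat >> h.py <<'E'
def wpts(m,d,mask):
    v,u=np.nonzero(mask&(d>0).astype(np.uint8)*255);K=m["mtx"]
    x=(u-K[0,2])/K[0,0];y=(v-K[1,2])/K[0,0];th=np.hypot(x,y);sc=np.sin(th)/th
    r=np.c_[x*sc,y*sc,np.cos(th)]
    return (r/r[:,2:]*d[v,u][:,None]-m["t"])@m["R"]
E
python3 - <<'E'
from h import *
from plant import *
m=camera_model("wrist");p,d=snapshot("wrist");s=observe();R=s["ee_rot"]
print(s["clock"],s["position"],np.degrees(np.arctan2(R[1,0],R[0,0])),s["qpos"])
W=wpts(m,d,masks(p)["yel"]);k=(abs(W[:,2]-.145)<.006)&(np.hypot(W[:,0]-.557,W[:,1]-.027)<.055)
print(k.sum(),W[k].mean(0),cv2.minAreaRect(W[k][:,:2].astype(np.float32)))
p2,d2=snapshot("top");np.savez("top2.npz",p=p2,d=d2,**camera_model("top"))
cv2.imwrite("pics/w3.png",np.hstack([p,cv2.resize(p2[200:300,360:400],(160,400),interpolation=0)])[...,::-1])
E
```

```text
7.625 [0.55715465 0.02542454 0.25829505] 0.8301815308588666 [-33.31051978  13.81575369  31.60585227  99.46582133  -7.71430568
  68.88212028   1.17399227]
1311 [0.55758256 0.02945487 0.14507035] ((0.5576983094215393, 0.02708999067544937), (0.013198263011872768, 0.07882961630821228), 0.43534672260284424)
```

View pics/w3.png

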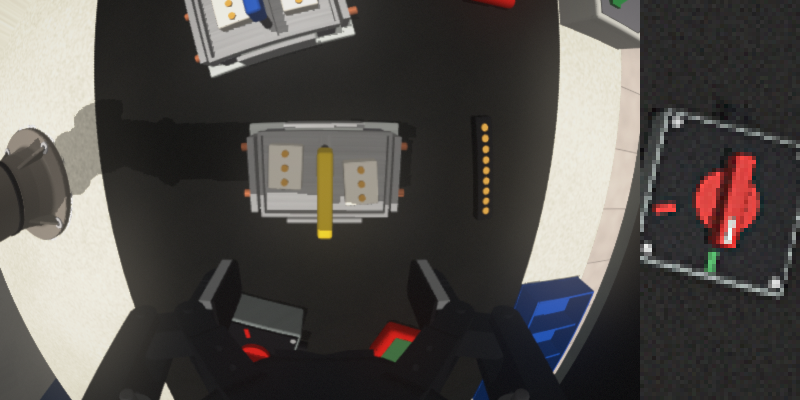

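The yellow grip is at (0.5577,0.0271), 79 mm long, with its top at z = 0.145 and a yaw of 0.4°, so the sizes agree. Checking the handle angle numerically against the green mark before lifting.

Run:
```python
from h import *
ax=np.array([.4537,-.2507])
for n in("top","top2"):
    p,d,K,R,t=load(n);M=masks(p)
    def pts(mask):
        v,u=np.nonzero(mask);k=(u>350)&(u<410)&(v>220)&(v<285);u,v=u[k],v[k]
        return (np.c_[u,v,np.ones(len(u))]@np.linalg.inv(K).T*d[v,u][:,None]-t)@R
    W=pts(M["red"]);T=W[W[:,2]>.105][:,:2].astype(np.float32);print(n,cv2.minAreaRect(T))
    B=W[W[:,2]<.077][:,:2];B=B[np.hypot(*(B-ax).T)>.037];b=B.mean(0)-ax
    g=pts(M["green"])[:,:2];g=g.mean(0)-ax
    print("green deg",np.degrees(np.arctan2(g[1],g[0])),"redmark",np.degrees(np.arctan2(b[1],b[0])),len(B))
    # housing outline from height 60..80 mm
    m=np.zeros(d.shape,np.uint8);vv,uu=np.mgrid[215:290,345:420];u,v=uu.ravel(),vv.ravel()
    A=(np.c_[u,v,np.ones(len(u))]@np.linalg.inv(K).T*d[v,u][:,None]-t)@R
    k=(A[:,2]>.062)&(A[:,2]<.076);print("housing",cv2.minAreaRect(A[k][:,:2].astype(np.float32)))
```

```text
top ((0.4541096091270447, -0.25088953971862793), (0.014898172579705715, 0.0688515305519104), 14.148064613342285)
green deg 164.35237072034386 redmark 95.84146904357635 12
housing ((0.4539284110069275, -0.2501348555088043), (0.11933983862400055, 0.1194620281457901), 75.56233978271484)
top2 ((0.4538210928440094, -0.25036782026290894), (0.015411647967994213, 0.06894705444574356), 75.87715148925781)
green deg 164.88395266388588 redmark 95.4609466385971 11
housing ((0.45423662662506104, -0.2497425675392151), (0.11930939555168152, 0.11927319318056107), 75.08163452148438)
```

The bar is at 165.9° and the OFF mark at 164.4–164.9° (housing axis 165.1–165.6°), so the handle is about 0.02 rad from OFF, well inside 0.12. Descending on the yellow grip.

servo_tool(series=[0.01, -0.02, 0.5, -0.05, 60, 0.01, -0.03, 1.2, -0.05, 50, 0.01, -0.03, 2.0, -0.05, 50, 0.01, -0.03, 2.6, -0.05, 50, 0.01, -0.03, 2.96, -0.05, 50, 0.01, -0.03, 2.96, -0.05, 50, 0.01, -0.03, 2.96, -0.05, 50], squeeze=60)

```text
clock: 8.55
position: [0.559, 0.028, 0.1115]
ee_rot: [[1.0, 0.022, 0.002], [0.022, -1.0, 0.0], [0.002, -0.0, -1.0]]
wrist_force: [0.2, -0.2, 0.0]
gripper_width: 0.0499
```

servo_tool(series=[0, 0, 0, 0, 25, 0, 0, 0, 0, 18, 0, 0, 0, 0, 8, 0, 0, 0, 0, 8, 0, 0, 0, 0, 8, 0, 0, 0, 0, 8], squeeze=60)

```text
clock: 9.3
position: [0.5581, 0.0281, 0.1111]
ee_rot: [[1.0, 0.023, 0.0], [0.023, -1.0, 0.001], [0.0, -0.001, -1.0]]
wrist_force: [-2.5, 0.1, 5.4]
gripper_width: 0.0135
```

servo_tool(series=[0, 0, -0.03, 0, 8, 0, 0, -0.08, 0, 8, 0, 0, -0.14, 0, 8, 0, 0, -0.2, 0, 8, 0, 0, -0.26, 0, 8, 0, 0, -0.3, 0, 8, 0, 0, -0.3, 0, 8], squeeze=80)

```text
clock: 10.18
position: [0.558, 0.0281, 0.1255]
ee_rot: [[1.0, 0.022, 0.0], [0.022, -1.0, 0.0], [0.0, -0.0, -1.0]]
wrist_force: [0.1, -0.5, -5.1]
gripper_width: 0.0128
```

```bash
cat > chk.py <<'E'
from h import *
from plant import *
m=camera_model("wrist");p,d=snapshot("wrist");s=observe()
print(s["clock"],s["position"],s["ee_rot"][:,2],s["wrist_force"],s["ft_torque"],s["gripper_width"],abs(s["joint_velocities"]).max())
W=wpts(m,d,masks(p)["yel"]);k=np.hypot(W[:,0]-.5577,W[:,1]-.027)<.055
W=W[k&(W[:,2]>s["position"][2]+.025)]
A=np.linalg.lstsq(np.c_[W[:,:2]-W[:,:2].mean(0),np.ones(len(W))],W[:,2],rcond=None)[0]
print("grip top",len(W),W.mean(0),"slope x,y",A[:2])
import sys;cv2.imwrite("pics/"+sys.argv[1],p[...,::-1])
E
python3 chk.py w4.png
```

```text
10.225 [0.55790425 0.02811429 0.12535749] [ 1.60619209e-04  1.94663322e-04 -9.99999968e-01] [-0.34819833  0.12435288 -5.49668724] [ 8.00109748e-05 -1.31099442e-02 -9.34512546e-03] 0.012685829474435327 0.22390716556943216
grip top 4113 [0.557696   0.0377977  0.15920202] slope x,y [-0.00501947 -0.01923327]
```

It carries 5.1 N, the whole carrier with its samples, and the slope is about 0.02 rad. Continuing up smoothly.

servo_tool(series=[0, 0, -0.05, 0, 8, 0, 0, -0.13, 0, 8, 0, 0, -0.25, 0, 8, 0, 0, -0.4, 0, 8, 0, 0, -0.55, 0, 8, 0, 0, -0.7, 0, 8, 0, 0, -0.85, 0, 8, 0, 0, -1.0, 0, 8])

```text
clock: 11.22
position: [0.5579, 0.028, 0.1758]
ee_rot: [[1.0, 0.022, 0.0], [0.022, -1.0, 0.0], [0.0, -0.0, -1.0]]
wrist_force: [0.6, 0.1, -5.1]
gripper_width: 0.013
```

servo_tool(series=[0, 0, -0.15, 0, 8, 0, 0, -0.3, 0, 8, 0, 0, -0.45, 0, 8, 0, 0, -0.6, 0, 8, 0, 0, -0.75, 0, 8, 0, 0, -0.9, 0, 8, 0, 0, -1.03, 0, 8, 0, 0, -1.13, 0, 8])

```text
clock: 12.22
position: [0.558, 0.028, 0.2323]
ee_rot: [[1.0, 0.022, 0.0], [0.022, -1.0, 0.0], [0.0, -0.0, -1.0]]
wrist_force: [1.0, -0.5, -5.0]
gripper_width: 0.0133
```

servo_tool(series=[0, 0, -0.08, 0, 8, 0, 0, -0.14, 0, 8, 0, 0, -0.17, 0, 8, 0, 0, -0.17, 0, 8, 0, 0, -0.17, 0, 8, 0, 0, -0.17, 0, 8, 0, 0, -0.17, 0, 8, 0, 0, -0.17, 0, 8])

```text
clock: 13.22
position: [0.5579, 0.028, 0.2403]
ee_rot: [[1.0, 0.022, -0.0], [0.022, -1.0, 0.0], [-0.0, -0.0, -1.0]]
wrist_force: [-0.4, 0.6, -5.9]
gripper_width: 0.013
```

servo_tool(series=[0, 0, 0, 0, 8, 0, 0, 0, 0, 8, 0, 0, 0, 0, 8, 0, 0, 0, 0, 8, 0, 0, 0, 0, 8, 0, 0, 0, 0, 8, 0, 0, 0, 0, 8, 0, 0, 0, 0, 8])

```text
clock: 14.22
position: [0.5579, 0.028, 0.2403]
ee_rot: [[1.0, 0.022, -0.0], [0.022, -1.0, 0.0], [-0.0, -0.0, -1.0]]
wrist_force: [0.3, -0.3, -6.0]
gripper_width: 0.0131
```

```bash
python3 chk.py w5.png
python3 - <<'E'
from plant import *
import cv2,numpy as np
p,d=snapshot("scene");q,d=snapshot("top")
a=cv2.resize(p[130:250,210:410],(600,360));b=cv2.resize(q[130:290,140:460],(600,300))
w=cv2.imread("pics/w5.png")
cv2.imwrite("pics/end.png",cv2.resize(np.vstack([np.hstack([a,b[:,:0]]) ,b])[...,::-1],(545,600)))
E
```

```text
14.275 [0.55789124 0.02807015 0.2402901 ] [ 5.01415597e-05  1.04051808e-04 -9.99999993e-01] [-0.25710962 -0.08035814 -6.63231727] [ 0.00913682  0.00141021 -0.02155165] 0.01306226860592335 0.3517788409598134
grip top 4071 [0.55759778 0.0377553  0.27396638] slope x,y [ 0.0027809  -0.01857151]Traceback (most recent call last):
  File "<stdin>", line 6, in <module>
    return _nx.concatenate(arrs, 1, dtype=dtype, casting=casting)
           ~~~~~~~~~~~~~~~^^^^^^^^^^^^^^^^^^^^^^^^^^^^^^^^^^^^^^^
ValueError: all the input array dimensions except for the concatenation axis must match exactly, but along dimension 0, the array at index 0 has size 360 and the array at index 1 has size 300
```

View pics/w5.png

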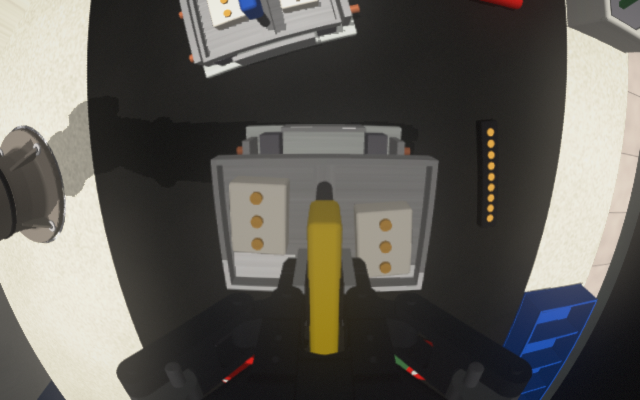

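The carrier hangs level with both samples, at about (258,220) and (385,240), flat in the tray. The cradle is clear below it and the blue carrier is in place. The grip centre is at about 0.258 m, 129 mm above its seat. Handing in.

```bash
python3 -c "
from plant import *
print(job_done())"
```

```text
the job is handed in; nothing more can be done
None
```

The isolator is off, and the arm is holding the yellow carrier still and level about 129 mm above its seat. I handed the job in at about 14.3 s of robot time; the interface gave no verdict.

- **Isolator:** I turned the red handle counter-clockwise onto its OFF stop. Before the lift, the top camera put the bar at 165.9° and the green mark at 164.4–164.9°, so it was about 0.02 rad from OFF (limit 0.12).
- **Carrier:** The wrist force is about 5–6 N, which fits the carrier with both samples. The grip block slopes by about 0.02 rad (limit 0.1), and it stayed within a millimetre of its seat position sideways.
- **Samples and other things:** The last wrist picture shows both samples flat in the tray and the cradle clear below. The blue carrier and terminal strip look undisturbed in it. I did not measure their positions, and the other loose things were not checked after the lift.
- **Failed check:** My final combined scene and top picture failed because of a script error, so the last view of the result is from the wrist camera only. The isolator angle was not measured again after the lift.

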